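# Flick a sample tube with the sprung tube flicker

## Robot

A 7-joint arm with a two-finger parallel gripper is mounted at the origin on a cart in front of the work surface, level with it; the furniture and walls round the work are solid. World frame = base frame: x ahead of the robot, y to its left, z up, the work surface at z = 0. Lengths are in m, angles in rad, forces in N, time in s.
With the tool pointing down it reaches from about 0.425 to 0.825 m from the base axis. Payload 3.6 kg.
Tool frame: the origin (TCP) lies on the centre line of the jaws, within the pads' length; the fingertips stand 19 mm ahead of it and the grasp point (between the pads) is the TCP; z points along the fingers, y is the line along which they close (so a half turn about z gives the same grasp; the last joint's range is limited). The gripper opens to 85 mm and grips with 20 to 120 N. Pads are 22 mm wide; open, the fingers measure 114 mm over their backs; the gripper's body (76 mm by 85 mm) begins 54 mm behind the grasp point. The pads swing forward as they close: fully open they stand 13 mm farther back than shut.
Start: joints at [1.095, 0.615, -0.013, 1.423, 0.008, 1.103, -0.04], TCP at [0.282, -0.586, 0.25] pointing down, gripper open.
Joint ranges: [-3.12, 3.12], [-0.3, 2.06], [-1.34, 1.32], [0.26, 2.42], [-1.36, 4.5], [0.01, 1.98], [-2.84, 2.84]. Speed limits (rad/s): [2.79, 2.79, 3.14, 3.14, 3.14, 3.14, 3.14].

## Interface

Orientations are given as a unit quaternion [x, y, z, w].
In Python, from cell import * gives the robot as it stands. Calls block until the motion is done:
- movep(position, orientation): joint-space move of the TCP to a pose.
- servo_line(position, frame=None, v=0.15, stop_force=None): straight line of the TCP; frame=None keeps the orientation; v is the mean speed in m/s. With stop_force (N) it stops when the force on the tool has changed by that much, and returns True; else False.
- goto_joints(angles): joint-space move.
- grip(opening, force=None): finger opening in m; force is the grip in N (None keeps the last); returns when the fingers have stopped.
- pause(seconds).
- solve_ik(position, orientation): joint angles nearest the present ones, or None.
- sense(): the state.
- camera(name): name is "side" or "top"; returns the picture (384x512x3 uint8, red, green, blue); there is no depth.
- camera_info(name): a dict with "fx", "fy", "cx", "cy" (pixels), "world_from_camera" (4x4, takes a point from camera to world coordinates). Camera axes: x right, y down, z forward; pixel columns grow to the right and rows downward; lengths in m; the calibration is good to about 2 mm. A picture is of the moment at which its call begins. camera_info takes no time and is no camera call.
A pose or a line that the arm cannot do raises IKError and nothing moves.
- job_done(): hands the job in; it is judged then, once.
Trained networks look in the newest picture that a camera, given by its name, has taken for a name from the list of things; names that differ only in an ending like _2 or _b are one class to them, and where a whole thing is asked for, a point or a joint stands for the part that bears it (a point fixed in the world has none). Each returns a list of dicts, best first, with "p" (0 to 1); they miss things now and then, are a little off and sometimes report something else, mostly with a low value. They report only what shows in the picture. A call takes as long as a camera call.
- find_in(camera, thing): "centre" ([x, y, z] in m, in the coordinates of the camera as it stood for that picture, good to about 4 mm: the middle of the surface that is visible of it).
- masks_of(camera, thing): "mask" (384x512 bool, what is visible of it).
- place_of(camera, thing): "centre" ([x, y, z] in m, in the coordinates of the camera as it stood for that picture, good to about 4 mm: a listed point, or the origin of a listed thing).
The state is a dict: "t": time; "q": joint angles; "joint_vel": joint speeds; "effort": joint torques, N m; "tcp_pos": TCP position; "eef_rot": TCP orientation; "contact_force": force on the tool from outside, world axes, zero at the start; "torque": the same for the moment, N m; "opening": finger opening in m; "grip_force": force on a finger pad.
Only numpy, scipy, OpenCV 4.12 (cv2) and the standard library are available. Lean on these libraries where they do the work, as an engineer would, in place of code of your own. Each camera call takes 0.05 s, during which the arm holds its last target. There are 200 camera calls.

## Task

Use the tube flicker on the bench to rap the capped sample tube that stands in it: draw its sprung arm back by the blue post until the catch holds it, without forcing it against the rubber buffer that stops it a little past the catch, and let go so that the arm stays cocked. Then push the red trigger paddle so that the arm snaps back freely against the tube, and take your hand away. The tube must stay in its pocket, and the bottles and the cup around the flicker must be left standing where they are.

Things in the scene. Friction and masses are not known exactly. Their poses are not given: they have to be found in the camera images.
- flicker: tube flicker: white base plate 112 x 144 x 14 mm fixed to the bench (x -56 to 56, y -63 to 81 mm), with aluminium swing arm, steel disc, red trigger lever, grey tube pocket. Origin on the arm's vertical axis at bench height. In its axes the arm at home points along +y with the tube on its +x side; it is cocked about +z (its end goes from +y towards -x); the trigger paddle is at the -x, -y corner.
- hammer (a joint): angle of the sprung arm about +z through the flicker's origin (rad): about 0 home, its rubber pad leaning on the tube; grows when cocked. Its spring pulls home with about 2.3 N at the blue post at 0, plus 0.57 N per 0.1 rad (7 N at 0.85); riding over the hook adds 1 or 2 N. Let go before the catch has taken hold, it flies home; afterwards it settles against the catch.
- handle: upright round blue post (a sleeve turning freely on its pin) on the arm's end, 14 mm in diameter, from 52 to 96 mm above the bench, 105 mm from the arm's axis (at the flicker's +y when home), to be pinched or pushed. Origin: centre of its foot. When home, the tube stands 48 mm off, 45 mm to the flicker's -y and 17 mm to its +x, its cap 92 mm above the bench.
- handle_mid (a point): point on the blue post's axis, 80 mm above the bench. Keep the wrist clear of the tall beige analyser (48 cm high, from world y 0.42 m on, x 0.45 m on) and of the packs hanging 0.47 m above the bench over x 0.51 to 0.57, y -0.11 to 0.22 m.
- hook (a point): the hook of the red lever, which drops behind a brass pin on the disc, 35 mm above the bench. A hidden setting makes it take hold anywhere from 0.67 to 1.05 rad of the arm; let go, the arm settles 0.02 to 0.03 rad lower. Past 0.06 to 0.07 rad (7 mm at the post) above that resting place the rubber buffer stops the arm, and the force at the post rises by 1.5 to 2 N per mm.
- buffer: black rubber buffer pin, 10 mm in diameter, top 40 mm above the bench, at (28, 23) mm of the flicker; it stops the arm through a lug on the disc. Origin: the flicker's origin. More than 28 N on it overstrains it: that is pushing the blue post with some 9 N more than the spring alone needs there.
- trigger (a joint): angle of the red trigger lever (rad) about +z through the flicker's point (48, -38) mm: 0 at rest, hook closed; it lets the arm go between 0.02 and 0.1; hard stop at 0.24. A spring closes it. While the arm is being cocked over the hook it opens by itself to about 0.14 and falls back to 0 as the catch takes hold.
- paddle_face (a point): centre of the face of the red trigger paddle, 58 mm above the bench, at (-52, -48) mm of the flicker at rest. The face, 24 mm wide along x and 28 to 72 mm above the bench, looks along the flicker's +y, nothing within 40 mm before it being over 25 mm high. Push it towards -y: 3 to 10 mm and 1 to 5 N until the arm goes, hard stop at 24 mm.
- tube: purple-capped sample tube, 13 mm in diameter (cap 16 mm), 78 mm tall, loose in the pocket. Origin: centre of its foot, 14 mm above the bench when seated
- pocket (a point): centre of the floor of the tube pocket (hole 14.4 mm wide, 26 mm deep, in a grey block 34 mm square), 14 mm above the bench, at (17, 60) mm of the flicker
- brown_bottle: small brown bottle with black cap, 36 mm wide, 87 mm tall, bystander; origin centre of its foot
- orange_cup: white sample cup with orange lid, 57 mm wide, 68 mm tall, bystander; origin centre of its foot
- strip_bottle: white bottle with blue cap, 42 mm wide, 102 mm tall, bystander; origin centre of its foot

How it is judged:
On the way, in this order (a step that is already met when the one before it is completed fails the run):
1. the arm is cocked and stays so with the robot touching no part of the flicker (value of joint hammer above 0.6 rad and contact force between each of the arm, the fingers and flicker below 0.1 N), for 0.3 s.
2. the arm swings home by its spring, faster than 1.5 rad/s, with the robot not touching the blue post (velocity of joint hammer below -1.5 rad/s and contact force between the fingers and handle below 0.1 N).
At the end, for the whole second after the job is handed in: The arm is home (below 0.08 rad); the trigger has sprung back (below 0.03 rad); the tube stands in its pocket (foot within 5 mm of the pocket's centre and floor, tilted less than 0.2 rad) and is at rest; the two bottles and the cup stand within 20 mm of where they were (value of joint hammer below 0.08 rad and value of joint trigger below 0.03 rad and horizontal distance between tube and pocket below 0.005 m and height (world z) of tube below 0.02 m and angle between tube's own z axis and vertical below 0.2 rad and linear speed of tube below 0.02 m/s and distance of each of brown_bottle, orange_cup, strip_bottle from where it was at the start of the episode below 0.02 m); the robot touches nothing.
It fails at once if the rubber buffer is pressed with more than 28 N (9 N more at the blue post than the spring alone needs) (contact force between buffer and anything else above 28 N).
It fails at once if the brown bottle is moved more than 20 mm or tipped (distance of brown_bottle from where it was at the start of the episode above 0.02 m or angle between brown_bottle's own z axis and vertical above 0.3 rad).
It fails at once if the orange-capped cup is moved more than 20 mm or tipped (distance of orange_cup from where it was at the start of the episode above 0.02 m or angle between orange_cup's own z axis and vertical above 0.3 rad).
It fails at once if the blue-capped white bottle is moved more than 20 mm or tipped (distance of strip_bottle from where it was at the start of the episode above 0.02 m or angle between strip_bottle's own z axis and vertical above 0.3 rad).
It also fails if it takes over 72 s, if anything falls off the work surface, if the arm or the gripper's body presses on something with over 40 N, if the wrist force passes 120 N, or if a joint passes its speed limit or range.

## Working session

There is one attempt and no reset: what is moved stays moved. The work goes in short steps, each a Python script; the robot and the scene stay as the last script left them, time stands still between calls to the robot, and variables do not carry over. Pictures are saved under pics/ and viewed, at most 10 in all, crops included, and the job is handed in when it is done.

```bash
ls; mkdir -p pics; cat > h.py <<'E'
from cell import *
import numpy as np, cv2
def w(cam,p):
    T=np.array(camera_info(cam)["world_from_camera"]); return (T@np.r_[p,1])[:3]
def px(cam,P):
    i=camera_info(cam);T=np.linalg.inv(np.array(i["world_from_camera"]));c=(T@np.r_[P,1])[:3]
    return np.array([i["fx"]*c[0]/c[2]+i["cx"],i["fy"]*c[1]/c[2]+i["cy"]])
def snap(name,f):
    im=camera(name); cv2.imwrite("pics/"+f,im[:,:,::-1]); return im
E
python3 - <<'E'
from h import *
np.set_printoptions(precision=4,suppress=True)
a=snap("side","s0.png");b=snap("top","t0.png")
cv2.imwrite("pics/both.png",cv2.resize(np.hstack([a,b]),(800,300))[:,:,::-1])
for c in("side","top"):
    print(c,np.array(camera_info(c)["world_from_camera"]),camera_info(c)["fx"])
    for t in["flicker","handle","handle_mid","hook","buffer","paddle_face","pocket","tube","brown_bottle","orange_cup","strip_bottle"]:
        for r in place_of(c,t)[:2]: print(t,round(r["p"],2),w(c,r["centre"]))
s=sense();print(s["t"],s["eef_rot"],s["contact_force"])
E
```

```text
pics
side [[-0.7295 -0.3003  0.6146 -0.0068]
 [-0.6836  0.3524 -0.6392  0.7304]
 [-0.0246 -0.8864 -0.4623  0.4706]
 [ 0.      0.      0.      1.    ]] 354.13707928073023
flicker 0.91 [ 0.538   0.2701 -0.0022]
handle 0.53 [0.4424 0.3122 0.0488]
handle_mid 0.61 [0.4448 0.3137 0.0793]
hook 0.86 [0.5659 0.2416 0.0347]
buffer 0.54 [ 0.5362  0.2661 -0.0004]
paddle_face 0.59 [0.5585 0.2022 0.057 ]
pocket 0.7 [0.4902 0.3116 0.0136]
tube 0.51 [0.4885 0.3087 0.0169]
tube 0.47 [0.4436 0.3144 0.077 ]
brown_bottle 0.5 [0.5656 0.2404 0.0337]
brown_bottle 0.49 [0.4886 0.3102 0.0152]
orange_cup 0.95 [ 0.5454  0.037  -0.0017]
orange_cup 0.6 [ 0.5408  0.2654 -0.0014]
strip_bottle 0.74 [0.5276 0.3796 0.0007]
top [[ 0.0067 -0.9895  0.1444  0.4089]
 [-1.     -0.0067  0.0004  0.2094]
 [ 0.0006 -0.1444 -0.9895  0.9811]
 [ 0.      0.      0.      1.    ]] 474.07368149713324
flicker 0.79 [ 0.5375  0.2685 -0.0024]
handle 0.46 [0.4456 0.3172 0.0524]
handle_mid 0.47 [0.4402 0.3195 0.0827]
handle_mid 0.28 [0.5921 0.3671 0.0009]
hook 0.62 [0.5655 0.2483 0.0312]
buffer 0.54 [0.488  0.3103 0.014 ]
buffer 0.49 [0.4451 0.3184 0.0524]
paddle_face 0.62 [0.555  0.2044 0.0575]
pocket 0.85 [0.4897 0.3068 0.0149]
tube 0.64 [0.4854 0.3075 0.0141]
brown_bottle 0.53 [0.5876 0.3698 0.0014]
orange_cup 0.7 [ 0.5485  0.0372 -0.0023]
orange_cup 0.22 [0.4474 0.3154 0.054 ]
strip_bottle 0.94 [0.5245 0.3889 0.0007]
1.2 [ 0.9749  0.2226 -0.     -0.0001] [-0.3298  0.466  -0.0257]
```

View pics/both.png

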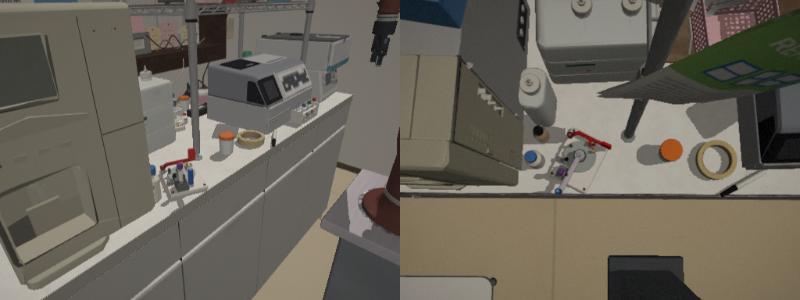

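```bash
python3 - <<'E'
import numpy as np
from scipy.optimize import least_squares
M=[((0,0),(.538,.269)),((0,105),(.4434,.3162)),((17,60),(.489,.3093)),((-52,-48),(.5568,.2033))]
def f(v):
    c,s=np.cos(v[2]),np.sin(v[2]);R=np.array([[c,-s],[s,c]])
    return np.concatenate([R@np.array(a)/1000+v[:2]-b for a,b in M])
best=min((least_squares(f,[.54,.27,y]) for y in(0,1.5,3,-1.5)),key=lambda r:r.cost)
print(best.x,best.fun*1000)
v=best.x;c,s=np.cos(v[2]),np.sin(v[2]);R=np.array([[c,-s],[s,c]])
for th in np.arange(0,1.06,.15):
    print(th,R@[-.105*np.sin(th),.105*np.cos(th)]+v[:2])
E
```

```text
[0.53693773 0.26956717 1.11950227] [-1.06226726  0.56716623 -0.95003247 -0.83914177  1.35894085  1.73300936
  0.65335889 -1.46103383]
0.0 [0.44244997 0.31536086]
0.15 [0.43666764 0.30072657]
0.3 [0.43313716 0.28539251]
0.44999999999999996 [0.43193782 0.26970304]
0.6 [0.43309655 0.25401053]
0.75 [0.43658733 0.23866738]
0.8999999999999999 [0.44233176 0.22401817]
1.05 [0.45020084 0.2103919 ]
```

The picture and the fit agree: the flicker sits at about (0.537, 0.2696) with yaw 1.12, and the fit residuals are 2 mm or less. In the half-scale pictures, the top view shows the post at (558,190) and the paddle at about (605,147). The pole stands at (628,135). I'll swing in at a small radius and put the open fingers loosely round the post.

```bash
cat >> h.py <<'E'
from scipy.spatial.transform import Rotation as Ro
O=np.array([.5369,.2696]);YAW=1.1195
def L(x,y,z=0):
    c,s=np.cos(YAW),np.sin(YAW); return np.r_[O+[c*x-s*y,s*x+c*y],z]
def post(th,z,r=.105): return L(-r*np.sin(th),r*np.cos(th),z)
def down(phi,tilt_axis=None,tilt=0):
    z=np.array([0,0,-1.]);y=np.array([np.cos(phi),np.sin(phi),0]);R=Ro.from_matrix(np.c_[np.cross(y,z),y,z])
    if tilt: R=Ro.from_rotvec(np.array(tilt_axis)*tilt)*R
    return R.as_quat()
np.set_printoptions(precision=4,suppress=True)
E
python3 - <<'E'
from h import *
grip(.040,20)
servo_line([.19,-.386,.17],v=.2)
q=np.array(sense()["q"]);q2=q.copy()
t=np.arctan2(.30,.40);print(q)
# base rotation sense
q2[0]-= t-np.arctan2(-.386,.19) if q[0]>0 else -(t-np.arctan2(-.386,.19))
goto=q2; 
q3=q.copy();q3[0]+=(goto[0]-q[0])*.08;goto_joints(q3);p=sense()["tcp_pos"];print(p)
if p[1]>-.386:
    goto_joints(goto);print(sense()["tcp_pos"],sense()["t"])
    for f in(1.9,1.9-np.pi): print(solve_ik(post(0,.15),down(f)))
E
```

```text
[ 1.0801  0.4037 -0.0237  2.1237  0.0162  0.6122 -0.0769]
[ 0.2451 -0.3568  0.1706]
[0.346  0.258  0.1704] 5.6083
[-0.4166  0.599  -0.3729  1.8441  0.3045  0.7546  0.9459]
[-0.9846  0.6221  0.5083  1.8623 -0.4217  0.7653 -1.4882]
```

```bash
python3 - <<'E'
from h import *
Q=down(1.9)
movep(post(0,.16),Q)
print(servo_line(post(0,.078),v=.08,stop_force=6),sense()["tcp_pos"],sense()["contact_force"],sense()["t"])
a=snap("side","s1.png");b=snap("top","t1.png")
def crop(n,im,P):
    u=px(n,P).astype(int);c=im[max(u[1]-60,0):u[1]+60,max(u[0]-65,0):u[0]+65];return cv2.resize(c,(400,370),interpolation=2)
cv2.imwrite("pics/b1.png",np.hstack([crop("side",a,post(0,.08)),crop("top",b,post(0,.08))])[:,:,::-1])
E
```

```text
False [0.4427 0.3157 0.0785] [-0.1276  0.2917  0.0989] 7.75
```

View pics/b1.png

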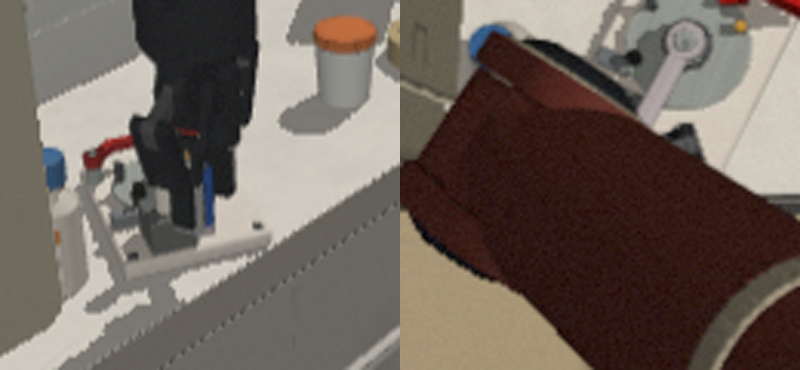

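The side crop shows the blue post (208,200) between the fingers (180,200 and 225,170). The fingers are clear of the tube, so I'll cock the arm in small steps while watching the force.

```bash
cat > cock.py <<'E'
from h import *
grip(.024,20)
n=np.array([np.cos(1.9),np.sin(1.9)])
b0=np.array(sense()["contact_force"])
print("b0",b0,sense()["opening"])
th=0;log=[];base=None
def rd():
    F=np.mean([np.array(sense()["contact_force"]) for _ in range(3)],0)[:2]-b0[:2]
    return F@n*np.cos(1.9-YAW-th)
while th<1.19:
    th+=.05 if th<.6 else .012
    servo_line(post(th,.078),v=.06 if th<.6 else .03)
    f=rd();s=2.3+5.7*(th-.05);e=f-s;log.append((th,f,e))
    if th<.6: base=np.mean([l[2] for l in log if l[0]>.25] or [0])
    print(f"{th:.3f} {f:.2f} {e-base:.2f}",end=" | ")
    if th>.6 and e-base>3.6: break
    if e-base>6: break
print();s=sense();print(s["t"],s["tcp_pos"],s["contact_force"])
E
python3 cock.py
```

```text
b0 [ 0.2337 -0.2835  0.1964] 0.024071868865104328
0.050 0.07 -2.23 | 0.100 2.09 -0.50 | 0.150 3.42 0.55 | 0.200 4.21 1.05 | 0.250 5.04 1.60 | 0.300 4.23 0.00 | 0.350 4.27 -0.12 | 0.400 5.20 0.35 | 0.450 6.13 0.74 | 0.500 5.92 0.20 | 0.550 6.71 0.58 | 0.600 6.80 0.39 | 0.612 7.12 0.64 | 0.624 6.41 -0.13 | 0.636 6.43 -0.18 | 0.648 6.92 0.24 | 0.660 5.92 -0.82 | 0.672 5.60 -1.22 | 0.684 6.49 -0.40 | 0.696 6.72 -0.23 | 0.708 5.27 -1.76 | 0.720 6.10 -1.00 | 0.732 7.38 0.22 | 0.744 7.85 0.62 | 0.756 6.90 -0.40 | 0.768 6.47 -0.90 | 0.780 6.27 -1.16 | 0.792 6.50 -1.00 | 0.804 6.33 -1.24 | 0.816 7.07 -0.57 | 0.828 6.11 -1.60 | 0.840 5.80 -1.98 | 0.852 6.71 -1.13 | 0.864 6.73 -1.18 | 0.876 7.35 -0.63 | 0.888 7.13 -0.92 | 0.900 7.07 -1.05 | 0.912 9.33 1.15 | 0.924 9.10 0.85 | 0.936 10.70 2.38 | 0.948 11.20 2.81 | 0.960 12.63 4.18 | 
18.725 [0.4439 0.2231 0.0781] [-5.5694 11.3033  0.555 ]
```

```bash
python3 - <<'E'
from h import *
n=np.array([np.cos(1.9),np.sin(1.9)]);b0=np.array([.2337,-.2835])
for th in(.94,.92,.90,.88,.86,.84):
    servo_line(post(th,.078),v=.03)
    print(th,np.mean([np.array(sense()["contact_force"])[:2] for _ in range(3)],0)@n-b0@n)
print(sense()["t"])
a=snap("side","s2.png")
u=px("side",L(-.03,.0,.05)).astype(int)
cv2.imwrite("pics/c2.png",cv2.resize(a[u[1]-50:u[1]+50,u[0]-65:u[0]+65],(780,600),interpolation=2)[:,:,::-1])
E
```

```text
0.94 11.282014793021059
0.92 9.324495882048756
0.9 8.219390191588632
0.88 7.176196063238928
0.86 7.557110687011146
0.84 5.632723337368866
20.225
```

View pics/c2.png

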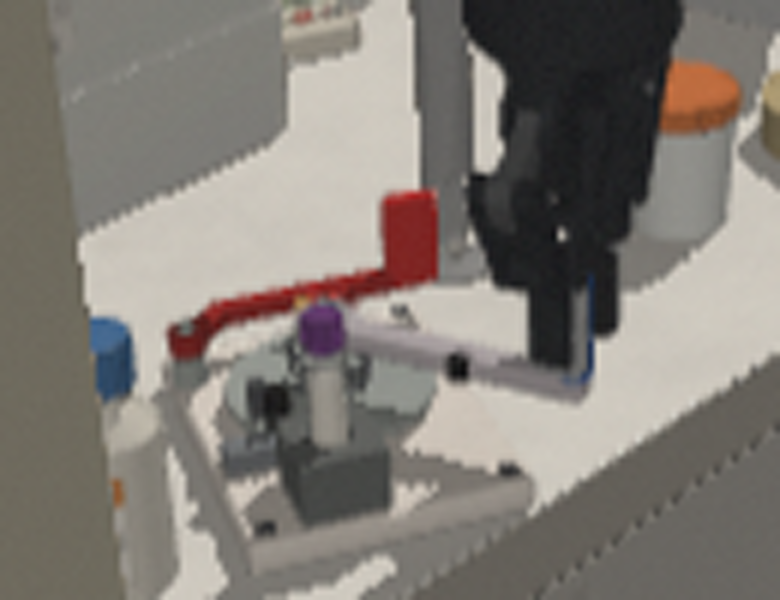

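```bash
cat >> h.py <<'E'
N=np.array([np.cos(1.9),np.sin(1.9)]);B0=np.array([.2337,-.2835])
def st(k=4):
    F=[];
    for _ in range(k):
        pause(.03); F.append(np.array(sense()["contact_force"])[:2]-B0)
    F=np.mean(F,0); d=np.array(sense()["tcp_pos"])[:2]-O
    th=np.arctan2(d[1],d[0])-np.pi/2-YAW
    return th,F@N
E
python3 - <<'E'
from h import *
print(st())
for th in(.82,.80,.78,.76):
    servo_line(post(th,.078),v=.03); print(th,*st())
print(sense()["t"])
E
```

```text
(np.float64(-5.451514090423732), np.float64(5.877182508473272))
0.82 -5.4613088513924435 4.119195814662315
0.8 -5.475011973467847 1.3765959567920432
0.78 -5.498928437508097 0.07476651743171236
0.76 -5.522809421035026 0.3462823279912294
21.9417
```

The force drops to zero at about 0.79, so the catch holds. I'll open, lift and look.

```bash
python3 - <<'E'
from h import *
grip(.045); servo_line(post(.755,.17),v=.12); pause(.4)
print(sense()["t"],sense()["tcp_pos"],sense()["contact_force"])
grip(0.0)
# retreat a bit for the view and find paddle
a=snap("side","s3.png");b=snap("top","t3.png")
for c in("side","top"):
    for t in("paddle_face","handle_mid","flicker"):
        for r in place_of(c,t)[:1]: print(c,t,round(r["p"],2),w(c,r["centre"]))
print("model",L(-.052,-.048,.058),post(.73,.08))
u=px("side",L(-.03,.0,.06)).astype(int)
cv2.imwrite("pics/c3.png",cv2.resize(a[u[1]-60:u[1]+50,u[0]-70:u[0]+70],(760,600),interpolation=2)[:,:,::-1])
# candidate push poses
for f in(1.9,YAW,YAW+np.pi,YAW+np.pi/2,YAW-np.pi/2):
    for tl in(0,.3):
        ax=[np.cos(YAW),np.sin(YAW),0]
        R=down(f,ax,tl); print(f,tl,Ro.from_quat(R).as_matrix()[:,2],solve_ik(L(-.052,-.02,.072),R))
E
```

```text
23.5917 [0.4366 0.2382 0.1697] [-0.0032  0.6764  0.5129]
side paddle_face 0.7 [0.5577 0.2022 0.0603]
side handle_mid 0.53 [0.4372 0.2355 0.0775]
side flicker 0.61 [0.487  0.3072 0.0139]
top paddle_face 0.78 [0.5564 0.2032 0.0608]
top handle_mid 0.23 [0.5238 0.388  0.0002]
top flicker 0.55 [ 0.5345  0.268  -0.0002]
model [0.5574 0.2019 0.058 ] [0.436  0.2407 0.08  ]
1.9 0 [ 0.  0. -1.] [-0.208   0.7486 -0.3411  1.8153  0.3889  0.644   1.1209]
1.9 0.3 [-0.2659  0.1289 -0.9553] [-0.0432  0.8584 -0.4797  1.6386  0.1658  0.9152  1.3775]
1.1195 0 [ 0.  0. -1.] [-0.3185  0.7301 -0.1624  1.819   0.19    0.6075  0.5228]
1.1195 0.3 [-0.2659  0.1289 -0.9553] [-0.1545  0.8261 -0.2806  1.6426 -0.0162  0.9006  0.762 ]
4.2610926535897935 0 [ 0. -0. -1.] [-1.0181  1.0404  1.1301  1.8412 -1.108   1.059  -1.4437]
4.2610926535897935 0.3 [-0.2659  0.1289 -0.9553] [-0.8711  1.1184  1.131   1.6676 -1.0743  1.431  -1.443 ]
2.6902963267948965 0 [ 0.  0. -1.] [-0.0946  0.7841 -0.5317  1.8116  0.5834  0.7075  1.7361]
2.6902963267948965 0.3 [-0.2659  0.1289 -0.9553] [ 0.0674  0.9136 -0.693   1.6348  0.3634  0.9595  1.9905]
-0.4512963267948966 0 [ 0.  0. -1.] [-0.567   0.7375  0.2346  1.8273 -0.2769  0.6087 -0.6141]
-0.4512963267948966 0.3 [-0.2659  0.1289 -0.9553] [-0.4154  0.8166  0.1674  1.6521 -0.3997  0.949  -0.4592]
```

View pics/c3.png

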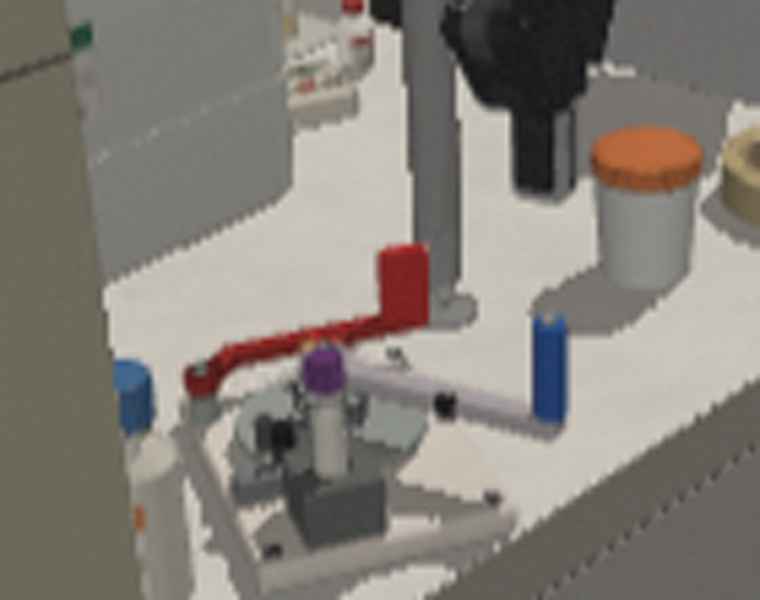

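The picture shows the arm cocked with its post at (549,370) and the hand clear. The lever is closed and the paddle is at (403,288), with the pole behind it at (455,305). Next I'll push the paddle with closed fingers leaning back from the pole.

```bash
python3 - <<'E'
from h import *
i=camera_info("side");T=np.array(i["world_from_camera"])
u=px("side",L(-.03,.0,.06)).astype(int)
p=np.array([u[0]-70+440*140/760,u[1]-60+305*110/600])
d=T[:3,:3]@[(p[0]-i["cx"])/i["fx"],(p[1]-i["cy"])/i["fy"],1];P=T[:3,3]-d*T[2,3]/d[2]
c,s=np.cos(YAW),np.sin(YAW);e=P[:2]-O;print("pole",P,"local",c*e[0]+s*e[1],-s*e[0]+c*e[1])
R=down(YAW,[c,s,0],-.4);print(Ro.from_quat(R).as_matrix()[:,2])
for q in(L(-.052,.0,.17),L(-.052,.005,.0725),L(-.052,-.05,.0725)): print(solve_ik(q,R))
movep(L(-.052,.0,.17),R)
print(servo_line(L(-.052,.005,.0725),v=.1,stop_force=5),sense()["tcp_pos"],sense()["contact_force"],sense()["t"])
E
```

```text
pole [0.597  0.1369 0.    ] local -0.09316399676131226 -0.11199007644394954
[ 0.3504 -0.1698 -0.9211]
[-0.7623  0.5257  0.2004  1.9902  0.5395  0.4906  0.0602]
[-0.8733  0.7192  0.3648  2.0692  0.5365  0.2187 -0.0128]
[-0.7401  0.7351  0.3088  1.9856  0.5262  0.2502  0.0899]
False [0.5102 0.225  0.073 ] [0.0168 0.9304 0.4677] 26.5583
```

```bash
python3 - <<'E'
from h import *
d=np.array([np.sin(YAW),-np.cos(YAW)]);f0=np.array(sense()["contact_force"])[:2]
y=.005;c=None;a=None
while y>-.056:
    y-=.003; servo_line(L(-.052,y,.0725),v=.04)
    f=-(np.mean([np.array(sense()["contact_force"])[:2] for _ in range(3)],0)-f0)@d
    print(f"{y:.3f} {f:.2f}",end=" | ")
    if c is None and f>1.5: c=y
    if f>9 or (c and c-y>.0115): break
print(sense()["t"],sense()["tcp_pos"])
servo_line(L(-.052,.005,.0725),v=.08)
servo_line(L(-.052,.0,.17),v=.12); pause(.3)
a=snap("side","s4.png")
for t in("paddle_face","handle_mid","tube"):
    for r in place_of("side",t)[:1]: print(t,round(r["p"],2),w("side",r["centre"]))
u=px("side",L(-.03,.0,.06)).astype(int)
cv2.imwrite("pics/c4.png",cv2.resize(a[u[1]-60:u[1]+50,u[0]-70:u[0]+70],(760,600),interpolation=2)[:,:,::-1])
E
```

```text
0.002 -0.47 | -0.001 0.33 | -0.004 -0.55 | -0.007 -0.12 | -0.010 0.03 | -0.013 0.10 | -0.016 -0.81 | -0.019 0.21 | -0.022 -0.73 | -0.025 -0.62 | -0.028 -0.24 | -0.031 0.29 | -0.034 1.77 | -0.037 0.58 | -0.040 0.76 | -0.043 1.50 | -0.046 1.52 | 30.8083 [0.5557 0.2027 0.0724]
paddle_face 0.84 [0.56   0.201  0.0588]
handle_mid 0.71 [0.4472 0.314  0.0773]
tube 0.42 [0.4876 0.3056 0.0152]
```

View pics/c4.png

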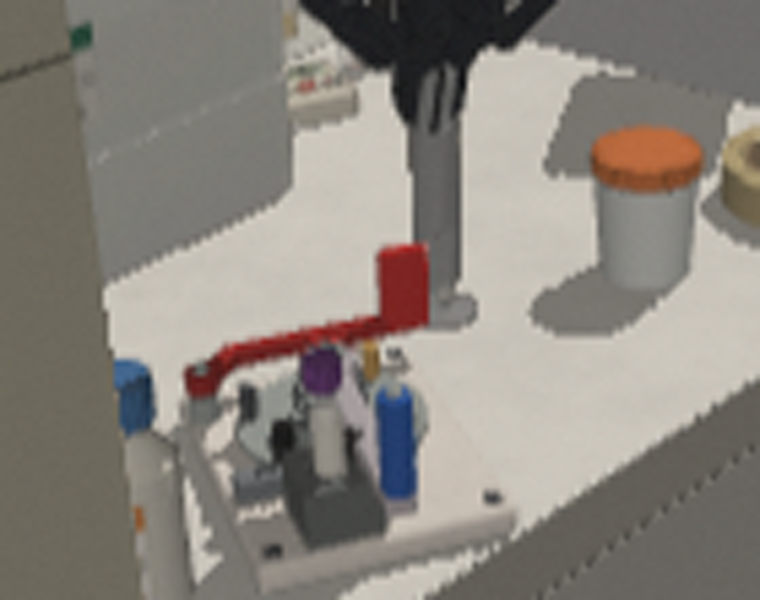

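The arm is home with its post at (397,440), and the tube stands in its pocket at (325,420). The lever is closed with the paddle at (403,288), the cup hasn't moved and the hand is clear.

```bash
python3 -c "
from h import *
pause(.5);print(job_done())"
```

```text
the job is handed in; nothing more can be done
None
```

I cocked the flicker until the catch held with the hand off it, then tripped the trigger. The last picture showed the arm home, the tube seated, the lever closed, and the cup and blue-capped bottle in place. The brown bottle wasn't checked at the end; the job is handed in and no verdict came back.

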